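# Make up two coffee trays from the stock on the bar

### The job

Make up the two serving trays: on the rectangular metal tray stand the tall tumbler on the round mat and the medium tin on the square mat; on the wooden tray with round ends stand the handled cup on the round mat and the steel milk jug on the square mat, each in the middle of its mat. The medium tin is in the middle of the stack of three tins: lift the small tin off, and put it back afterwards in the middle of the large tin, which stays where it is. Keep everything upright all along and leave all of it standing free.

Things in the scene. Friction and masses are not known exactly. Their poses are not given: they have to be found in the camera images.
- tin_large: Closed flat-lidded round brass tin, 88 mm in diameter and 50 mm high, straight-sided, about 600 g. Origin: centre of its underside; z up. Bottom of the stack of three tins, stands on the counter; the medium tin stands centred on it, the small one on that, within a few mm. It is too wide to be gripped and stays.
- tin_medium: Closed flat-lidded round brass tin, 62 mm in diameter and 46 mm high, straight-sided, about 200 g. Origin: centre of its underside; z up. At the start the middle tin of the stack, its underside 50 mm above the counter.
- tin_small: Closed flat-lidded round brass tin, 44 mm in diameter and 38 mm high, straight-sided, about 100 g. Origin: centre of its underside; z up. At the start the top tin of the stack, its underside 96 mm above the counter. While the medium tin is taken it can stand on any mat that is still empty, or where a thing has already been taken away.
- cup: Short white ceramic cup, round, 60 mm in diameter at the foot and 64 mm at the rim, 56 mm high, wall 4 mm, with one handle towards its own +y that reaches to 53 mm from the axis: grip it across its x. Stands on the counter. Origin: centre of its underside; z up.
- tumbler: Tall white ceramic tumbler without a handle, round and nearly straight, 58 mm in diameter at the foot and 60 mm at the rim, 80 mm high, wall 4 mm. Stands on the counter. Origin: centre of its underside; z up.
- jug: Stainless steel milk jug, round, 64 mm in diameter up to 50 mm height, then narrowing to 58 mm at the rim, 74 mm high, wall 3.5 mm, with a wire handle towards its own +y that reaches to 56 mm from the axis: grip it across its x. Stands on the counter. Origin: centre of its underside; z up.
- rect_round_mat: Fixed cork mat, 3 mm thick, round, 76 mm in diameter, on the rectangular metal tray. Its origin is the centre of its underside, which lies 10 mm above the counter (so a thing set on it stands 13 mm above the counter); z up, x along the tray's short side, y along its long side. The tray is a rectangle of dark metal, 140 x 240 mm, with a lip that ends 1 mm above the mats. The tray's other mat is 120 mm away, centre to centre; either mat may be at either end.
- rect_square_mat: Fixed cork mat, 3 mm thick, square, 72 x 72 mm, on the rectangular metal tray. Its origin is the centre of its underside, which lies 10 mm above the counter (so a thing set on it stands 13 mm above the counter); z up, x along the tray's short side, y along its long side. The tray is a rectangle of dark metal, 140 x 240 mm, with a lip that ends 1 mm above the mats. The tray's other mat is 120 mm away, centre to centre; either mat may be at either end.
- oval_round_mat: Fixed cork mat, 3 mm thick, round, 76 mm in diameter, on the wooden tray with round ends. Its origin is the centre of its underside, which lies 10 mm above the counter (so a thing set on it stands 13 mm above the counter); z up, x along the tray's short side, y along its long side. The tray is a flat wooden board with round ends, 140 x 250 mm, without a lip. The tray's other mat is 120 mm away, centre to centre; either mat may be at either end.
- oval_square_mat: Fixed cork mat, 3 mm thick, square, 72 x 72 mm, on the wooden tray with round ends. Its origin is the centre of its underside, which lies 10 mm above the counter (so a thing set on it stands 13 mm above the counter); z up, x along the tray's short side, y along its long side. The tray is a flat wooden board with round ends, 140 x 250 mm, without a lip. The tray's other mat is 120 mm away, centre to centre; either mat may be at either end.
Not all that is in view belongs to the job. Leave any green or purple look-alike of the jug alone.

How it is judged:
By the outcome, as a careful person would: the job done as asked, in the order asked, and still so for the second after the job is handed in, with the robot touching nothing.
It also fails if it takes over 136 s, if anything falls off the work surface, if the arm or the gripper's body presses on something with over 40 N, if the wrist force passes 120 N, or if a joint passes its speed limit or range.

### The arm

A 7-joint arm with a two-finger parallel gripper is mounted at the origin on the work surface. World frame = base frame: x ahead of the robot, y to its left, z up, the work surface at z = 0. Lengths are in mm, angles in rad, forces in N, time in s.
With the tool pointing down it reaches from about 425 to 1025 mm from the base axis. Payload 9.4 kg.
Tool frame: the origin (TCP) lies on the centre line of the jaws, within the pads' length; the fingertips stand 14 mm ahead of it and the grasp point (between the pads) lies 5 mm behind it; z points along the fingers, y is the line along which they close (so a half turn about z gives the same grasp; the last joint's range is limited). The gripper opens to 93 mm and grips with 3 to 60 N. Pads are 15 mm wide; open, the fingers measure 128 mm over their backs; the gripper's body (75 mm by 188 mm) begins 65 mm behind the grasp point.
Start: joints at [1.093, 0.599, -0.003, 1.599, 0.002, 0.943, -0.08], TCP at [282.853, -667.546, 232.618] pointing down, gripper open.
Joint ranges: [-2.57, 2.57], [-0.35, 1.97], [-1.29, 1.29], [0.11, 2.56], [-1.05, 4.19], [0.11, 1.86], [-2.63, 2.63]. Speed limits (rad/s): [2.22, 2.22, 3.01, 3.01, 3.14, 3.14, 3.14].

### API

Orientations are given as a rotation vector (axis times angle).
In Python, from station import read_state, imaging, workorder gives the robot as it stands.
- The arm moves only by the tool send_rows, never from a script. Its argument "increments" is text: rows parted by semicolons, each of 5 numbers parted by spaces: the closure, from 0 (fully open) to 1 (shut), then the shift along the world's x, y, z in mm, then the turn about the world's z in degrees. A call has 1 to 10 rows; each row shifts and turns the commanded pose from where the row before left it; what a row does not reach is not made up. A row lasts 1/8 s, in which the tool goes at most 62.5 mm and 10.7 degrees, less where a joint would pass 70% of its speed; a pose out of reach is approached as far as the arm can. A call with a gripper value outside its range is refused whole. The fingers move at their own pace and stop on an object; "force" is the grip in N (left out, the last holds). Time passes only in rows, so rows that do not move let the fingers close. It gives the time, the measured TCP pose, the force, the opening and the grip force at its end, in the units of the state.
- read_state(): the state, without advancing time (a new reading comes with each control period).
- imaging.camera(name): name is "scene" or "top"; returns (picture, depth): 420x560x3 uint8, red, green, blue; 420x560 float32, mm along the optical axis (not along the pixel's ray), 0 where there is no reading.
- imaging.camera_info(name): a dict with "intrinsics" (3x3 intrinsics, pixels), "view" (4x4, takes a point from world to camera coordinates). Camera axes: x right, y down, z forward; pixel columns grow to the right and rows downward; lengths in mm; the calibration is good to about 2 mm. A picture is of the moment at which its call begins. camera_info takes no time and is no camera call.
- workorder.finish_job(): hands the job in; it is judged then, once.
Trained networks look in the newest picture that a camera, given by its name, has taken for a name from the list of things; names that differ only in an ending like _2 or _b are one class to them, and where a whole thing is asked for, a point or a joint stands for the part that bears it (a point fixed in the world has none). Each returns a list of dicts, best first, with "confidence" (0 to 1); they miss things now and then, are a little off and sometimes report something else, mostly with a low value. They report only what shows in the picture. A call takes as long as a camera call. They do not tell look-alikes from the thing itself.
- imaging.recognise(camera, thing): "bbox" ([left, top, width, height] in pixels, round what is visible of it).
- imaging.spot_point(camera, thing): "uv" ([column, row] in pixels: a listed point, or the origin of a listed thing).
The state is a dict: "time": time; "joint_pos": joint angles; "qvel": joint speeds; "effort": joint torques, N m; "position": TCP position; "ee_rot": TCP orientation; "contact_force": force on the tool from outside, world axes, zero at the start; "wrist_torque": the same for the moment, N m; "opening": finger opening in mm; "gripper_force": force on a finger pad.
Only numpy, scipy, OpenCV 4.12 (cv2) and the standard library are available. Lean on these libraries where they do the work, as an engineer would, in place of code of your own. Each camera call takes 0.05 s, during which the arm holds its last target. There are 200 camera calls.

## Working session

There is one attempt and no reset: what is moved stays moved. The work goes in short steps, Python scripts to look and compute and a tool call to move; the robot and the scene stay as the last step left them, time stands still between calls to the robot, and variables do not carry over. Pictures are saved under pics/ and viewed, at most 14 in all, crops included, and the job is handed in when it is done.

Besides the shell and the picture viewer there is one more tool, called by a JSON object that holds its "method" and its "body", one argument or row to a line. send_rows: Moves the arm, as the interface text tells. Its arguments: {"type":"object","properties":{"increments":{"type":"string"},"force":{"type":"number"}},"required":["increments"]}

```bash
mkdir -p pics; cat > h.py <<'E'
import numpy as np,cv2
from station import read_state,imaging,workorder
def shot(cam,fn=None):
    p,d=imaging.camera(cam)
    if fn: cv2.imwrite('pics/'+fn,p[:,:,::-1])
    return p,d
def ray(cam,uv,z):
    i=imaging.camera_info(cam);K=np.array(i['intrinsics']);V=np.array(i['view'])
    R,t=V[:3,:3],V[:3,3];c=-R.T@t
    r=R.T@np.linalg.solve(K,[uv[0],uv[1],1]);return c+r*(z-c[2])/r[2]
def cloud(cam,d):
    i=imaging.camera_info(cam);K=np.array(i['intrinsics']);V=np.array(i['view'])
    v,u=np.mgrid[:d.shape[0],:d.shape[1]]
    P=np.stack([(u-K[0,2])/K[0,0]*d,(v-K[1,2])/K[1,1]*d,d],-1)
    W=(P-V[:3,3])@V[:3,:3];W[d==0]=np.nan;return W
E
python3 - <<'E'
from h import *
np.set_printoptions(precision=1,suppress=True)
for c in('top','scene'):
    p,d=shot(c,c+'0.png');W=cloud(c,d);np.save(c+'0.npy',W)
    i=imaging.camera_info(c);V=np.array(i['view']);print(c,-V[:3,:3].T@V[:3,3],i['intrinsics'])
for n,z in dict(tin_large=0,tin_medium=50,tin_small=96,cup=0,tumbler=0,jug=0,rect_round_mat=10,rect_square_mat=10,oval_round_mat=10,oval_square_mat=10).items():
    for q in imaging.spot_point('top',n)[:4]: print(n,q['confidence'],q['uv'],ray('top',q['uv'],z))
print(read_state())
E
```

```text
top [ 275.4   78.2 1044.9] [[402.3   0.  282.6]
 [  0.  402.3 203.6]
 [  0.    0.    1. ]]
scene [986.  945.9 942. ] [[506.8   0.  284.8]
 [  0.  506.8 211.1]
 [  0.    0.    1. ]]
tin_large 0.64 [345.4, 224.0] [430.4 -97.4   0. ]
tin_medium 0.7 [350.1, 215.2] [ 445.5 -101.1   50. ]
tin_small 0.68 [349.4, 216.9] [433.5 -91.1  96. ]
tin_small 0.63 [262.7, 215.8] [432.5 116.3  96. ]
tin_small 0.27 [422.3, 221.3] [ 426.  -265.8   96. ]
cup 0.55 [423.9, 216.6] [ 453.9 -305.5    0. ]
cup 0.26 [398.0, 158.4] [ 613.  -243.2    0. ]
tumbler 0.75 [198.5, 217.4] [441.1 288.3   0. ]
jug 0.85 [265.5, 218.5] [441.3 112.7   0. ]
jug 0.76 [238.6, 255.4] [343.8 179.7   0. ]
jug 0.75 [303.4, 253.5] [351.5  12.5   0. ]
jug 0.68 [129.6, 240.1] [378.4 462.8   0. ]
rect_round_mat 0.62 [355.0, 149.3] [ 633.1 -124.6   10. ]
rect_square_mat 0.86 [398.4, 159.2] [ 607.5 -241.1   10. ]
oval_round_mat 0.71 [268.1, 150.6] [624.7 109.8  10. ]
oval_square_mat 0.82 [222.7, 156.5] [605.7 231.   10. ]
oval_square_mat 0.16 [266.9, 152.1] [620.4 112.9  10. ]
{'time': 0.6, 'joint_pos': array([ 1.1,  0.6, -0. ,  1.6,  0. ,  0.9, -0.1]), 'qvel': array([-0., -0.,  0., -0.,  0., -0., -0.]), 'effort': array([ -0. , -76.4,   1.5, -25.3,  -0.1,   0. ,   0. ]), 'position': array([ 282.8, -667.5,  232.6]), 'ee_rot': array([-3.1, -0.6,  0. ]), 'contact_force': array([-0.3,  0.2, -0.2]), 'wrist_torque': array([-0.,  0.,  0.]), 'gripper_force': 0.0, 'opening': 92.70318723128963}
```

View pics/top0.png

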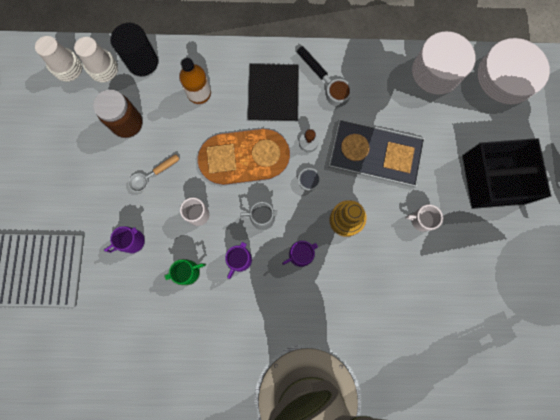

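View pics/scene0.png

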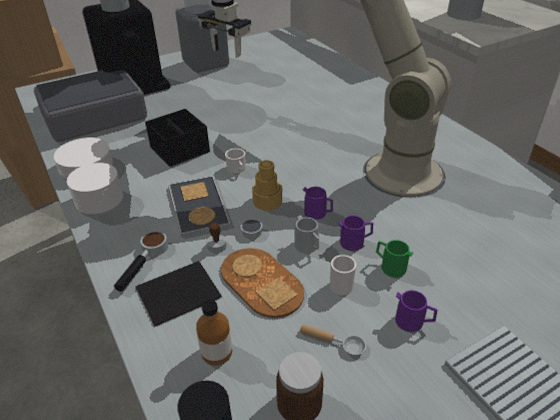

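The top view shows the rectangular tray's round mat at (355,148) and square mat at (399,157), and the wooden tray's round mat at (266,152) and square mat at (221,158). The steel jug is at (262,213) with its handle to the left (+y), the tumbler at (192,210), the stack at (348,217), and the cup at (429,216) with its handle to the left. The scene view agrees. The purple and green jugs are decoys.

```bash
python3 - <<'E'
from h import *
from scipy.optimize import least_squares
np.set_printoptions(precision=1,suppress=True)
Ws={c:np.load(c+'0.npy') for c in('top','scene')}
def fit(c,g,z0,z1,r,rad=48,fr=True):
    W=Ws[c].reshape(-1,3);m=(np.hypot(W[:,0]-g[0],W[:,1]-g[1])<rad)&(W[:,2]>z0)&(W[:,2]<z1)
    P=W[m]
    if len(P)<8: return len(P)
    f=lambda q:np.hypot(P[:,0]-q[0],P[:,1]-q[1])-r
    s=least_squares(f,g[:2],loss='soft_l1',f_scale=1.5);return s.x,len(P),np.median(np.abs(s.fun)),P[:,2].max()
for n,g,h,r in [('tumbler',(441,286),80,28.5),('jug',(441,113),74,27.5),('cup',(454,-297),56,30)]:
    for c in Ws: print(n,c,'rim',fit(c,g,h-5,h+6,r),'wall',fit(c,g,12,h-12,{'tumbler':29.5,'jug':32,'cup':31}[n],40))
for c in Ws:
    W=Ws[c].reshape(-1,3);g=(436,-95)
    for n,z in(('S',134),('M',96),('L',50)):
        m=(np.hypot(W[:,0]-g[0],W[:,1]-g[1])<60)&(abs(W[:,2]-z)<4);P=W[m]
        print(c,n,len(P),P[:,:2].min(0),P[:,:2].max(0),(P[:,:2].min(0)+P[:,:2].max(0))/2,np.median(P[:,2]))
    for n,z0,z1,r in(('S',100,130,22),('M',55,90,31),('L',8,42,44)): print(c,n,fit(c,g,z0,z1,r,60))
for c in Ws:
  for n,g in [('rr',(633,-125)),('rs',(607,-241)),('or',(625,110)),('os',(606,231))]:
    W=Ws[c].reshape(-1,3);m=(np.hypot(W[:,0]-g[0],W[:,1]-g[1])<50);P=W[m]
    print(c,n,np.percentile(P[:,2],[5,25,50,75,95]))
p=cv2.imread('pics/top0.png')[110:300,170:460];cv2.imwrite('pics/c1.png',cv2.resize(p,(800,524),interpolation=cv2.INTER_CUBIC))
E
```

```text
tumbler top rim (array([448.4, 289.7]), 126, np.float64(1.114271241523447), np.float64(82.83893004734333)) wall (array([446.6, 288. ]), 254, np.float64(2.0967478479590724), np.float64(67.61631567202186))
tumbler scene rim (array([451.6, 289.4]), 142, np.float64(1.2030602208534606), np.float64(83.78853116333974)) wall (array([451. , 288.7]), 559, np.float64(1.6165988653348933), np.float64(67.95552074928516))
jug top rim (array([443.3, 120.2]), 129, np.float64(1.1619929232709403), np.float64(78.26193035555885)) wall (array([442.4, 120.9]), 149, np.float64(2.159367181573728), np.float64(61.79530536986242))
jug scene rim (array([446.6, 119.5]), 121, np.float64(1.6583296190914893), np.float64(77.37744704528023)) wall (array([445.6, 119.4]), 403, np.float64(1.6984410998121895), np.float64(61.94515511171046))
cup top rim (array([ 444.5, -298.6]), 147, np.float64(1.1096771831456707), np.float64(60.32522255681723)) wall (array([ 444.5, -296.2]), 216, np.float64(2.208632966578465), np.float64(43.95134490648024))
cup scene rim (array([ 448.1, -299.8]), 72, np.float64(1.4931423905834809), np.flo
[... 739 characters left out ...]
[477.3 -65.3] [446.4 -95.3] 95.51647066738374
scene L 197 [ 398.2 -136. ] [489.1 -51.2] [443.7 -93.6] 49.796888328514676
scene S (array([443.9, -98.1]), 129, np.float64(1.221131690064066), np.float64(129.67758261194894))
scene M (array([445.8, -98.8]), 209, np.float64(1.2293749263081253), np.float64(89.78414780868675))
scene L (array([443.5, -99.7]), 265, np.float64(1.2663774383926238), np.float64(41.80473143734007))
top rr [ 7.   9.6 11.2 12.8 14.9]
top rs [ 7.5  9.8 11.6 13.1 15. ]
top or [ 7.2  9.4 11.3 13.  15.2]
top os [ 7.4  9.8 11.5 13.2 15.3]
scene rr [ 7.2  9.4 11.3 12.9 15.2]
scene rs [ 7.1  9.7 11.6 13.2 15.3]
scene or [ 7.2  9.5 11.3 12.9 14.9]
scene os [ 7.4  9.8 11.5 12.9 14.8]
```

View pics/c1.png

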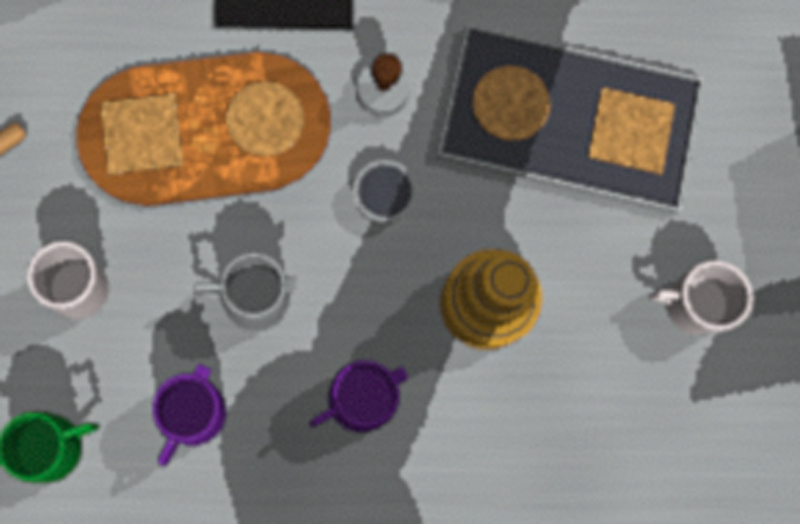

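The enlarged crop gives the mat centres as crop (142,134), (265,118), (512,102) and (632,131), which is about px (221.6,158.6), (266,152.8), (355.6,147) and (399,157.5). Next I'll refine the mats by template fit and get the handle directions.

```bash
python3 - <<'E'
from h import *
np.set_printoptions(precision=1,suppress=True)
G={'rr':(633,-125),'rs':(607,-241),'or':(625,110),'os':(606,231)}
for c in('top','scene'):
    im=cv2.imread(f'pics/{c}0.png').astype(np.float32);B,Gc,R=cv2.split(im)
    i=imaging.camera_info(c);K=np.array(i['intrinsics']);V=np.array(i['view'])
    res={}
    for n,g in G.items():
        ch=(R-B)/(R+B+20) if n[0]=='r' else Gc/(R+10)
        a=np.arange(-75,75.1,.5);X,Y=np.meshgrid(g[0]+a,g[1]+a,indexing='ij')
        P=(np.stack([X,Y,0*X+13],-1)@V[:3,:3].T+V[:3,3])@K.T
        I=cv2.remap(ch,(P[...,0]/P[...,2]).astype(np.float32),(P[...,1]/P[...,2]).astype(np.float32),cv2.INTER_LINEAR)
        best=(-9,)
        for th in ([0] if n[1]=='r' else np.arange(-30,31,2)):
            t=np.radians(th);k=np.arange(-46,46.1,.5);x,y=np.meshgrid(k,k,indexing='ij')
            u=x*np.cos(t)+y*np.sin(t);v=-x*np.sin(t)+y*np.cos(t)
            s=np.hypot(x,y)-38 if n[1]=='r' else np.maximum(abs(u),abs(v))-36
            T=((s<0)*1.);M=((s>-8)&(s<8));w=np.where(M,np.where(s<0,1/(M&(s<0)).sum(),-1/(M&(s>=0)).sum()),0).astype(np.float32)
            q=cv2.matchTemplate(I,w,cv2.TM_CCORR);_,mx,_,l=cv2.minMaxLoc(q)
            if mx>best[0]: best=(mx,np.array([g[0]+a[l[1]]+46,g[1]+a[l[0]]+46]),th)
        res[n]=best[1];print(c,n,best)
    for t in 'ro':
        d=res[t+'s']-res[t+'r'];print(c,t,np.hypot(*d),np.degrees(np.arctan2(d[1],d[0])))
    W=np.load(c+'0.npy').reshape(-1,3)
    for n,g,h in(('cup',(446,-299),50),('jug',(444.5,120),70)):
        r=np.hypot(W[:,0]-g[0],W[:,1]-g[1]);m=(r>39)&(r<60)&(W[:,2]>14)&(W[:,2]<h);P=W[m].mean(0)-[*g,0]
        print(n,m.sum(),P,np.degrees(np.arctan2(P[1],P[0])))
from scipy.spatial.transform import Rotation as Ro
print(Ro.from_rotvec(read_state()['ee_rot']).as_matrix())
E
```

```text
top rr (0.33337798714637756, array([ 639., -124.]), 0)
top rs (0.3249411880970001, array([ 613., -241.]), np.int64(-12))
top or (0.10798146575689316, array([618., 116.]), 0)
top os (0.10851367563009262, array([600.5, 235. ]), np.int64(8))
top r 119.85407794480753 -102.52880770915151
top o 120.27988194207708 98.3658861240326
cup 25 [ 0.5 46.4 39.4] 89.34231008529684
jug 38 [-2.  46.8 47.7] 92.47480194356012
scene rr (0.22988620400428772, array([ 641.5, -125. ]), 0)
scene rs (0.23161077499389648, array([ 615.5, -242.5]), np.int64(-12))
scene or (0.09672471880912781, array([620., 115.]), 0)
scene os (0.09695541858673096, array([602., 234.]), np.int64(8))
scene r 120.34222035511893 -102.47716664200571
scene o 120.3536455617361 98.60138485871491
cup 21 [ 5.5 46.9 35.5] 83.27561721345786
jug 51 [ 1.6 49.5 48.2] 88.16000497123636
[[ 0.9  0.4 -0. ]
 [ 0.4 -0.9 -0. ]
 [-0.  -0.  -1. ]]
```

{"method": "send_rows", "body": {
  "increments": "0 40 41 0 6.7; 0 40 41 0 6.7; 0 40 41 0 6.7; 0 40 41 0 6.7; 0 40 41 0 6.7; 0 40 41 0 6.7; 0 24 54 0 6.7; 0 24 54 0 6.7; 0 24 54 0 6.7; 0 24 54 0 6.7"
}}

```text
time: 1.85
position: [619.5, -203.9, 232.9]
ee_rot: [2.218, 2.224, 0.0]
contact_force: [0.0, 0.4, -1.0]
opening: 93.3
gripper_force: 0.0
```

{"method": "send_rows", "body": {
  "increments": "0 -19 55 0 0; 0 -19 55 0 0; 0 -19 55 0 0; 0 -19 55 0 0; 0 -19 55 0 0; 0 -19 55 -10 0; 0 -19 55 -20 0; 0 -19 55 -20 0; 0 -18 53 -30 0; 0 0 0 0 0"
}}

```text
time: 3.1
position: [446.3, 291.2, 151.6]
ee_rot: [-2.211, -2.228, 0.002]
contact_force: [-0.7, -0.7, 0.9]
opening: 92.7
gripper_force: 0.0
```

{"method": "send_rows", "body": {
  "increments": "0 0 0 -40 0; 0 0 0 -40 0; 0 0 0 -33 0; 0 0 0 0 0; 0.5 0 0 0 0; 0.5 0 0 0 0; 0.5 0 0 0 0; 0.5 0 0 0 0; 0.5 0 0 0 0; 0.5 0 0 0 0",
  "force": 15
}}

```text
time: 4.35
position: [449.3, 286.8, 40.7]
ee_rot: [2.222, 2.221, 0.001]
contact_force: [-0.5, -0.6, 7.4]
opening: 60.2
gripper_force: 15.0
```

{"method": "send_rows", "body": {
  "increments": "0.5 0 0 20 0; 0.5 0 0 50 0; 0.5 0 0 50 0; 0.5 10 -30 0 0; 0.5 25 -55 0 0; 0.5 25 -55 0 0; 0.5 25 -55 0 0; 0.5 25 -55 0 0; 0.5 25 -55 0 0; 0.5 25 -55 0 0"
}}

```text
time: 5.6
position: [609.5, -75.3, 160.0]
ee_rot: [-2.222, -2.221, 0.0]
contact_force: [-0.2, 0.5, -1.9]
opening: 60.0
gripper_force: 15.0
```

{"method": "send_rows", "body": {
  "increments": "0.5 20 -35 0 0; 0.5 11 -18 -20 0; 0.5 0 0 -40 0; 0.5 0 0 -26 0; 0.5 0 0 0 0; 0.5 0 0 0 0"
}}

```text
time: 6.35
position: [640.6, -126.3, 74.9]
ee_rot: [2.222, 2.221, 0.001]
contact_force: [0.1, 0.9, -2.1]
opening: 60.0
gripper_force: 15.0
```

```bash
cat > m.py <<'E'
from h import *
from scipy.optimize import least_squares
import sys
# fits rim rings at band z0..z1 near g
def rim(g,h,r,rad=45,lo=5,hi=6):
    for c in('top','scene'):
        p,d=shot(c);P=cloud(c,d).reshape(-1,3)
        P=P[(np.hypot(P[:,0]-g[0],P[:,1]-g[1])<rad)&(P[:,2]>h-lo)&(P[:,2]<h+hi)]
        s=least_squares(lambda q:np.hypot(P[:,0]-q[0],P[:,1]-q[1])-r,g,loss='soft_l1',f_scale=1.5)
        print(c,s.x.round(1),len(P),np.median(abs(s.fun)).round(2))
E
python3 - <<'E'
from m import *
s=read_state();print(s['position'],s['contact_force'])
z=s['position'][2]-40.7+80;print(z)
p,d=shot('top','t1.png')
rim((640,-124),z,28.5)
E
```

```text
[ 640.55226698 -126.26449407   74.90588923] [ 0.14224222  0.86624988 -2.11450897]
114.20588923453958
top [ 640.1 -122.8] 30 0.95
scene [ 643.  -121.8] 145 2.14
```

{"method": "send_rows", "body": {
  "increments": "0.5 0 -1 -12 0; 0.5 0 0 -6 0; 0.5 0 0 -2 0; 0.5 0 0 -1 0; 0.5 0 0 0 0; 0.2 0 0 0 0; 0.1 0 0 0 0; 0 0 0 0 0; 0 0 0 0 0; 0 0 0 0 0"
}}

```text
time: 7.75
position: [640.2, -127.4, 53.0]
ee_rot: [-2.222, -2.221, 0.0]
contact_force: [-0.3, 0.8, 0.2]
opening: 92.7
gripper_force: 0.0
```

{"method": "send_rows", "body": {
  "increments": "0 0 0 20 0; 0 0 0 50 0; 0 0 0 62 0; 0 -22 4 30 0; 0 -43 6 0 0; 0 -43 6 0 0; 0 -43 6 0 0; 0 -43 7 0 0; 0 0 0 0 0"
}}

```text
time: 8.88
position: [443.2, -98.3, 216.4]
ee_rot: [2.221, 2.221, -0.003]
contact_force: [0.6, -0.4, -0.9]
opening: 93.1
gripper_force: 0.0
```

```bash
python3 - <<'E'
from m import *
s=read_state();print(s['position'])
rim((640,-124),93,28.5)
E
```

```text
[443.21283749 -98.29622918 216.39294111]
top [ 637.5 -124.1] 75 1.12
scene [ 641.9 -124.1] 107 1.34
```

{"method": "send_rows", "body": {
  "increments": "0 0 2 -50 0; 0 0 0 -40 0; 0 0 0 -10 0; 0.3 0 0 0 0; 0.55 0 0 0 0; 0.65 0 0 0 0; 0.65 0 0 0 0; 0.65 0 0 0 0; 0.65 0 0 0 0; 0.65 0 0 0 0",
  "force": 12
}}

```text
time: 10.22
position: [445.9, -96.5, 115.3]
ee_rot: [2.222, 2.221, -0.001]
contact_force: [-2.6, -0.2, 5.9]
opening: 43.9
gripper_force: 12.0
```

{"method": "send_rows", "body": {
  "increments": "0.65 0 0 15 0; 0.65 0 0 35 0; 0.65 25 30 0 0; 0.65 35 43 0 0; 0.65 35 43 0 0; 0.65 35 43 0 0; 0.65 30 37 0 0; 0.65 14 16 -30 0; 0.65 0 0 -50 0; 0.65 0 0 -30 0"
}}

```text
time: 11.48
position: [619.2, 115.8, 52.6]
ee_rot: [-2.22, -2.221, 0.003]
contact_force: [0.3, -1.0, -1.3]
opening: 43.4
gripper_force: 12.0
```

{"method": "send_rows", "body": {
  "increments": "0.65 0 0 -16 0; 0.65 0 0 -5 0; 0.65 0 0 -1.5 0; 0.65 0 0 0 0; 0.5 0 0 0 0; 0.4 0 0 0 0; 0.3 0 0 0 0; 0.3 0 0 0 0"
}}

```text
time: 12.48
position: [620.2, 115.6, 32.7]
ee_rot: [2.222, 2.221, 0.0]
contact_force: [0.9, -0.5, 0.6]
opening: 64.5
gripper_force: 0.0
```

{"method": "send_rows", "body": {
  "increments": "0.3 0 0 20 0; 0 0 0 60 0; 0 -15 -20 62 0; 0 -40 -48 0 0; 0 -40 -48 0 0; 0 -40 -48 0 0; 0 -40 -48 0 0; 0 0 0 0 0"
}}

```text
time: 13.48
position: [442.6, -99.0, 171.5]
ee_rot: [2.229, 2.213, -0.005]
contact_force: [1.2, 0.1, 0.2]
opening: 93.1
gripper_force: 0.0
```

```bash
cat >> m.py <<'E'
def disc(g,z,r,rin=0):
    # lid edge: back-projected depth points on the lid -> wall fit just below
    for c in('top','scene'):
        p,d=shot(c);P=cloud(c,d).reshape(-1,3)
        m=(np.hypot(P[:,0]-g[0],P[:,1]-g[1])<r+8)&(abs(P[:,2]-z)<3.5);Q=P[m]
        h=cv2.convexHull(Q[:,:2].astype(np.float32));(cx,cy),rr=cv2.minEnclosingCircle(h)
        print(c,'lid',np.round([cx,cy,rr],1),'bbox',((Q[:,:2].min(0)+Q[:,:2].max(0))/2).round(1),len(Q))
E
python3 - <<'E'
from m import *
s=read_state();print(s['position'],s['ee_rot'])
disc((444,-97),96,31);disc((443,-97),50,44);disc((620,115.5),51,22)
shot('top','t2.png')
E
```

```text
[442.58566759 -98.997802   171.52566968] [ 2.22901288  2.21314852 -0.00503807]
top lid [443.2 -90.4  29.8] bbox [443.4 -87.9] 261
scene lid [445.5 -95.8  34.2] bbox [446.9 -97.2] 222
top lid [441.7 -95.5  43.7] bbox [441.7 -95.7] 221
scene lid [444.8 -95.3  46.6] bbox [443.9 -93.6] 187
top lid [620.6 116.3  23. ] bbox [620.6 116.9] 223
scene lid [624.8 116.1  24. ] bbox [622.7 116. ] 181
```

{"method": "send_rows", "body": {
  "increments": "0 1 2 -50 0; 0 0 0 -40 0; 0 0 0 -9 0; 0.2 0 0 0 0; 0.3 0 0 0 0; 0.4 0 0 0 0; 0.5 0 0 0 0; 0.5 0 0 0 0; 0.5 0 0 0 0; 0.5 0 0 0 0",
  "force": 20
}}

```text
time: 15.08
position: [446.8, -93.5, 72.4]
ee_rot: [2.222, 2.22, -0.0]
contact_force: [-2.7, 0.2, 10.4]
opening: 61.8
gripper_force: 20.0
```

{"method": "send_rows", "body": {
  "increments": "0.5 0 0 15 0; 0.5 0 0 45 0; 0.5 15 -13 20 0; 0.5 40 -35 0 0; 0.5 40 -35 0 0; 0.5 40 -35 0 0; 0.5 32 -27 -10 0; 0.5 0 0 -40 0; 0.5 0 0 -30 0; 0.5 0 0 0 0"
}}

```text
time: 16.32
position: [612.5, -237.9, 69.6]
ee_rot: [-2.22, -2.218, 0.003]
contact_force: [-0.5, 0.4, -1.0]
opening: 61.7
gripper_force: 20.0
```

```bash
python3 - <<'E'
from m import *
s=read_state();print(s['position'],s['contact_force'])
z=s['position'][2]-72.4+96
disc((614,-242),z,31)
# wall fit
for c in('top','scene'):
    p,d=shot(c);P=cloud(c,d).reshape(-1,3);P=P[(np.hypot(P[:,0]-614,P[:,1]+241)<40)&(P[:,2]>z-40)&(P[:,2]<z-28)]
    f=least_squares(lambda q:np.hypot(P[:,0]-q[0],P[:,1]-q[1])-31,(614,-241),loss='soft_l1');print(c,'wall',f.x.round(1),len(P))
disc((443,-97),50,44)
E
```

```text
[ 612.50981057 -237.85472217   69.6032832 ] [-0.54127903  0.39994728 -0.99915305]
top lid [ 619.5 -227.4   27.8] bbox [ 619.5 -225. ] 110
scene lid [ 614.1 -235.6   36.8] bbox [ 613.9 -240.1] 208
top wall [ 614.4 -241.4] 35
scene wall [ 616.6 -242.9] 74
top lid [441.1 -97.1  44.6] bbox [441.4 -97.3] 915
scene lid [445.5 -97.8  46.3] bbox [444.6 -98.3] 414
```

{"method": "send_rows", "body": {
  "increments": "0.5 -1 0 -20 0; 0.5 0 0 -9 0; 0.5 0 0 -4 0; 0.5 0 0 -1.5 0; 0.5 0 0 0 0; 0.35 0 0 0 0; 0.2 0 0 0 0; 0.1 0 0 0 0; 0.1 0 0 0 0; 0.1 0 0 0 0"
}}

```text
time: 17.88
position: [613.2, -238.1, 37.1]
ee_rot: [2.222, 2.221, -0.0]
contact_force: [-0.3, -1.0, -0.2]
opening: 83.2
gripper_force: 0.0
```

{"method": "send_rows", "body": {
  "increments": "0.1 0 0 20 0; 0.1 0 0 50 0; 0.1 0 0 40 0; 0.1 0 30 0 0; 0.1 0 60 0 0; 0.1 0 60 0 0; 0.1 0 60 0 0; 0.1 0 60 0 0; 0.1 5 60 0 0; 0.1 2 25 0 0"
}}

```text
time: 19.12
position: [620.0, 122.0, 148.9]
ee_rot: [-2.217, -2.226, -0.004]
contact_force: [0.2, -0.2, -0.3]
opening: 83.2
gripper_force: 0.0
```

```bash
python3 - <<'E'
from m import *
s=read_state();print(s['position'],s['contact_force'])
disc((614,-242),59,31)
p,d=shot('top','t3.png')
E
```

```text
[620.0027184  121.98260281 148.87536573] [ 0.20610214 -0.24248109 -0.25765323]Traceback (most recent call last):
  File "<stdin>", line 3, in <module>
  File "m.py", line 16, in disc
    h=cv2.convexHull(Q[:,:2].astype(np.float32));(cx,cy),rr=cv2.minEnclosingCircle(h)
                                                            ~~~~~~~~~~~~~~~~~~~~~~^^^
cv2.error: OpenCV(4.12.0) /io/opencv/modules/imgproc/src/shapedescr.cpp:201: error: (-215:Assertion failed) count >= 0 && (depth == CV_32F || depth == CV_32S) in function 'minEnclosingCircle'
```

```bash
python3 - <<'E'
from m import *
shot('top','t4.png');shot('scene','s4.png')
E
```

```text
(no output)
```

View pics/t4.png

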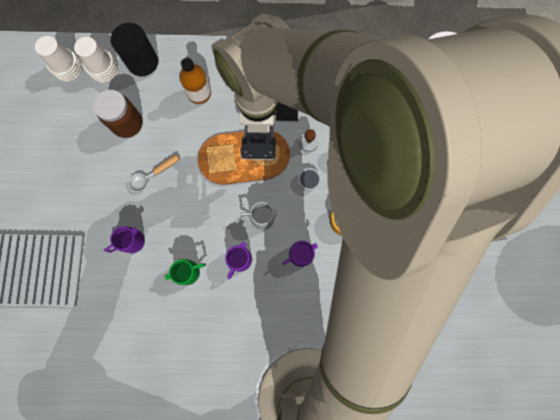

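View pics/s4.png

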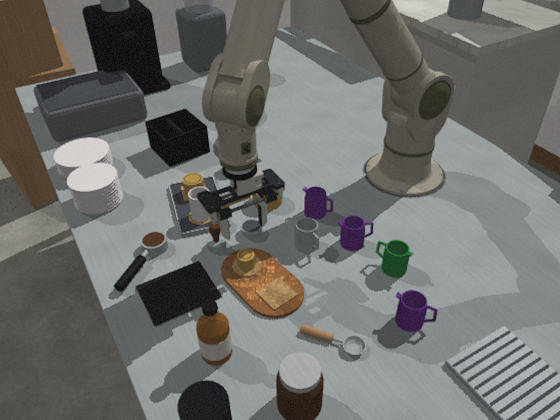

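The top view shows the arm hiding the rectangular tray. The scene view shows the medium tin at (193,185) and the tumbler at (198,203) standing on it, and the small tin at (247,260) on the wooden tray's round mat.

{"method": "send_rows", "body": {
  "increments": "0.1 0 -1 -50 0; 0.1 0 0 -45 0; 0.1 0 0 -20 0; 0.3 0 0 0 0; 0.5 0 0 0 0; 0.65 0 0 0 0; 0.65 0 0 0 0; 0.65 0 0 0 0; 0.65 0 0 0 0; 0.65 0 0 0 0",
  "force": 12
}}

```text
time: 20.52
position: [620.5, 116.0, 32.9]
ee_rot: [2.222, 2.22, 0.001]
contact_force: [-0.5, -1.0, 7.4]
opening: 43.7
gripper_force: 12.0
```

{"method": "send_rows", "body": {
  "increments": "0.65 0 0 15 0; 0.65 0 0 45 0; 0.65 0 0 40 0; 0.65 -18 -22 0 0; 0.65 -39 -47 0 0; 0.65 -39 -47 0 0; 0.65 -39 -47 0 0; 0.65 -30 -35 0 0; 0.65 -13 -15.5 -20 0; 0.65 0 0 -20 0"
}}

```text
time: 21.78
position: [441.0, -99.5, 92.6]
ee_rot: [2.225, 2.216, -0.001]
contact_force: [-0.5, 0.5, -1.6]
opening: 43.5
gripper_force: 12.0
```

{"method": "send_rows", "body": {
  "increments": "0.65 0 0 -10 0; 0.65 0 0 0 0; 0.65 0 0 0 0"
}}

```text
time: 22.15
position: [442.6, -97.2, 82.6]
ee_rot: [2.221, 2.221, 0.001]
contact_force: [-0.5, 0.3, -0.5]
opening: 43.8
gripper_force: 12.0
```

```bash
python3 - <<'E'
from m import *
s=read_state();print(s['position'],s['contact_force'])
z=s['position'][2]-19.9
for c in('top','scene'):
    p,d=shot(c,c+'5.png');A=cloud(c,d).reshape(-1,3)
    for n,lo,hi,r in(('S',z+3,z+30,22),('L',8,42,44)):
        P=A[(np.hypot(A[:,0]-443,A[:,1]+97)<r+8)&(A[:,2]>lo)&(A[:,2]<hi)]
        f=least_squares(lambda q:np.hypot(P[:,0]-q[0],P[:,1]-q[1])-r,(443,-97),loss='soft_l1');print(c,n,f.x.round(1),len(P),np.median(abs(f.fun)))
E
```

```text
[442.56120706 -97.21561239  82.55138709] [-0.4548586   0.25196375 -0.49734243]
top S [443.5 -96.8] 11 0.2606880341439961
top L [441.6 -97.4] 53 0.2596162390280412
scene S [444.2 -98.5] 129 1.66436750985687
scene L [443.6 -99.7] 254 1.2301887139548917
```

{"method": "send_rows", "body": {
  "increments": "0.65 -1 -1 -7 0; 0.65 0 0 -4 0; 0.65 0 0 -2 0; 0.65 0 0 0 0; 0.5 0 0 0 0; 0.4 0 0 0 0; 0.2 0 0 0 0; 0.1 0 0 0 0; 0.1 0 0 0 0"
}}

```text
time: 23.38
position: [441.1, -98.6, 69.0]
ee_rot: [-2.222, -2.221, 0.0]
contact_force: [-0.3, 0.1, 0.0]
opening: 80.7
gripper_force: 0.0
```

{"method": "send_rows", "body": {
  "increments": "0 0 0 20 0; 0 0 0 40 0; 0 0 -20 40 0; 0 0 -52 0 0; 0 0 -52 0 0; 0 1 -52 0 0; 0 3 -24 0 0; 0 0 0 0 0; 0 0 0 0 0"
}}

```text
time: 24.5
position: [444.9, -297.4, 168.9]
ee_rot: [-2.221, -2.221, -0.0]
contact_force: [-0.6, -0.4, -0.2]
opening: 92.9
gripper_force: 0.0
```

```bash
python3 - <<'E'
from m import *
s=read_state();print(s['position'],s['contact_force'])
for c in('top','scene'):
    p,d=shot(c,c+'6.png');A=cloud(c,d).reshape(-1,3)
    for n,lo,hi,r,g in(('S',55,83,22,(443,-97)),('L',8,42,44,(443,-97)),('M',16,54,31,(614,-242))):
        P=A[(np.hypot(A[:,0]-g[0],A[:,1]-g[1])<r+8)&(A[:,2]>lo)&(A[:,2]<hi)]
        f=least_squares(lambda q:np.hypot(P[:,0]-q[0],P[:,1]-q[1])-r,g,loss='soft_l1');print(c,n,f.x.round(1),len(P),np.median(abs(f.fun)))
E
```

```text
[ 444.91921004 -297.42296886  168.94840187] [-0.62447971 -0.3589494  -0.23488654]
top S [441.1 -98.2] 41 0.3568915246082014
top L [441.4 -97.4] 63 0.30018799927470496
top M [ 613.7 -241.2] 128 0.3567582136549081
scene S [ 443.6 -100.2] 112 1.2047034994565564
scene L [443.4 -99.6] 261 1.1703048021539786
scene M [ 615.5 -243. ] 89 1.1417803729682845
```

View pics/top6.png

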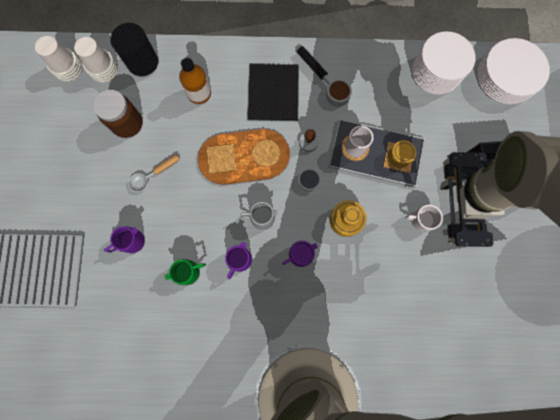

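The small tin is centred on the large one at px (348,217), and the rectangular tray is complete. The cup at (429,217) comes next.

{"method": "send_rows", "body": {
  "increments": "0 1.3 -1.8 -50 0; 0 0 0 -50 0; 0 0 0 -30 0; 0 0 0 -11 0; 0.3 0 0 0 0; 0.5 0 0 0 0; 0.5 0 0 0 0; 0.5 0 0 0 0; 0.5 0 0 0 0; 0.5 0 0 0 0",
  "force": 15
}}

```text
time: 25.85
position: [446.5, -300.8, 28.9]
ee_rot: [2.222, 2.219, -0.0]
contact_force: [-1.2, -0.4, 8.5]
opening: 62.3
gripper_force: 14.8
```

{"method": "send_rows", "body": {
  "increments": "0.5 0 0 20 0; 0.5 0 0 50 0; 0.5 5 12 50 0; 0.5 15 36 0 0; 0.5 23 55 0 0; 0.5 23 55 0 0; 0.5 23 55 0 0; 0.5 23 55 0 0; 0.5 23 55 0 0; 0.5 20 50 0 0"
}}

```text
time: 27.1
position: [602.0, 74.7, 148.4]
ee_rot: [2.222, 2.221, 0.001]
contact_force: [1.5, -0.1, -1.2]
opening: 62.2
gripper_force: 14.9
```

{"method": "send_rows", "body": {
  "increments": "0.5 12 29 0 0; 0.5 5.5 13 -30 0; 0.5 0 0 -40 0; 0.5 0 0 -15 0; 0.5 0 0 0 0; 0.5 0 0 0 0"
}}

```text
time: 27.85
position: [619.6, 114.6, 64.3]
ee_rot: [2.222, 2.22, 0.002]
contact_force: [0.1, 0.6, -1.4]
opening: 62.3
gripper_force: 14.9
```

```bash
python3 - <<'E'
from m import *
s=read_state();print(s['position'],s['contact_force'])
z=s['position'][2]-28.9
for c in('top','scene'):
    p,d=shot(c,c+'7.png');A=cloud(c,d).reshape(-1,3);g=(619,115.5)
    P=A[(np.hypot(A[:,0]-g[0],A[:,1]-g[1])<36)&(A[:,2]>z+4)&(A[:,2]<z+14)]
    f=least_squares(lambda q:np.hypot(P[:,0]-q[0],P[:,1]-q[1])-30.5,g,loss='soft_l1');print(c,f.x.round(1),len(P),np.median(abs(f.fun)))
rim((619,115.5),z+56,30)
E
```

```text
[619.61451046 114.55675631  64.33603147] [ 0.05700151  0.56290634 -1.41248404]
top [616.6 119.1] 1 1.912122726821508e-06
scene [621.7 114.6] 76 1.7316804776110342
top [619.  115.5] 0 nan
scene [621.1 115.9] 137 1.53
  return _methods._mean(a, axis=axis, dtype=dtype,
  ret = ret.dtype.type(ret / rcount)
```

{"method": "send_rows", "body": {
  "increments": "0.5 -0.7 0 -14 0; 0.5 0 0 -6 0; 0.5 0 0 -2 0; 0.5 0 0 -1 0; 0.5 0 0 0 0; 0.35 0 0 0 0; 0.2 0 0 0 0; 0 0 0 0 0; 0 0 0 0 0; 0 0 0 0 0"
}}

```text
time: 29.3
position: [618.2, 114.7, 39.8]
ee_rot: [-2.222, -2.221, 0.0]
contact_force: [-0.2, -0.4, 0.3]
opening: 92.2
gripper_force: 0.0
```

{"method": "send_rows", "body": {
  "increments": "0 0 0 20 0; 0 0 0 50 0; 0 -12 0 40 0; 0 -40 1 0 0; 0 -45 1 0 0; 0 -45 1 0 0; 0 -32 1 0 0; 0 0 0 0 0; 0 0 0 0 0"
}}

```text
time: 30.42
position: [445.5, 118.9, 151.0]
ee_rot: [2.221, 2.22, 0.003]
contact_force: [-0.2, -0.1, -0.5]
opening: 92.8
gripper_force: 0.0
```

```bash
python3 - <<'E'
from m import *
s=read_state();print(s['position'],s['contact_force'])
rim((619,115.5),69,30,40)
rim((444.5,119.8),74,27.5)
E
```

```text
[445.47959685 118.93078543 150.99571296] [-0.17289322 -0.13765197 -0.46759576]
top [619.  115.5] 0 nan
scene [620.3 115.6] 140 1.38
top [431.7 112.8] 13 1.89
scene [446.5 119.6] 123 1.48
  return _methods._mean(a, axis=axis, dtype=dtype,
  ret = ret.dtype.type(ret / rcount)
```

{"method": "send_rows", "body": {
  "increments": "0 -1 1 -50 0; 0 0 0 -45 0; 0 0 0 -22 0; 0 0 0 -7 0; 0.3 0 0 0 0; 0.5 0 0 0 0; 0.5 0 0 0 0; 0.5 0 0 0 0; 0.5 0 0 0 0; 0.5 0 0 0 0",
  "force": 15
}}

```text
time: 31.88
position: [443.7, 119.5, 26.8]
ee_rot: [2.222, 2.22, 0.002]
contact_force: [0.1, -0.2, 7.3]
opening: 62.4
gripper_force: 14.9
```

{"method": "send_rows", "body": {
  "increments": "0.5 0 0 20 0; 0.5 0 0 40 0; 0.5 10 7 35 0; 0.5 35 25 0 0; 0.5 45 33 0 0; 0.5 40 30 0 0; 0.5 20 14.5 0 0; 0.5 7.5 5 -30 0; 0.5 0 0 -30 0; 0.5 0 0 0 0"
}}

```text
time: 33.12
position: [599.1, 233.1, 59.0]
ee_rot: [-2.221, -2.22, 0.007]
contact_force: [0.0, -0.6, -2.0]
opening: 62.2
gripper_force: 14.9
```

```bash
python3 - <<'E'
from m import *
s=read_state();print(s['position'],s['contact_force'])
z=s['position'][2]-26.8
for c in('top','scene'):
    p,d=shot(c,c+'8.png');A=cloud(c,d).reshape(-1,3);g=(601,234.5)
    P=A[(np.hypot(A[:,0]-g[0],A[:,1]-g[1])<37)&(A[:,2]>z+3)&(A[:,2]<z+50)]
    f=least_squares(lambda q:np.hypot(P[:,0]-q[0],P[:,1]-q[1])-32,g,loss='soft_l1');print(c,f.x.round(1),len(P),np.median(abs(f.fun)))
E
```

```text
[599.07707442 233.10884628  58.9768695 ] [ 0.02391033 -0.56044764 -2.04755601]
top [594.1 236.2] 38 1.2305169902807283
scene [602.1 233.8] 436 1.6489856894267731
```

View pics/scene8.png

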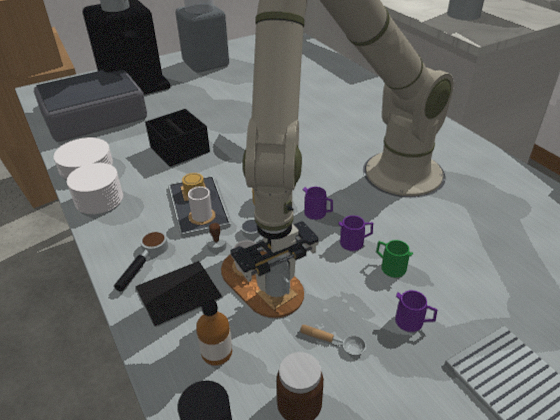

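The scene view shows the gripper holding the steel jug upright above the wooden tray's square mat, around (278,285). The fit agrees with the mat centre, so I'll lower it.

{"method": "send_rows", "body": {
  "increments": "0.5 0 0 -12 0; 0.5 0 0 -5 0; 0.5 0 0 -2 0; 0.5 0 0 -1 0; 0.5 0 0 0 0; 0.35 0 0 0 0; 0.2 0 0 0 0; 0 0 0 0 0; 0 0 0 0 0; 0 0 0 0 0"
}}

```text
time: 34.48
position: [600.7, 234.1, 41.2]
ee_rot: [2.222, 2.221, 0.0]
contact_force: [0.1, 0.4, -0.4]
opening: 92.3
gripper_force: 0.0
```

{"method": "send_rows", "body": {
  "increments": "0 0 0 20 0; 0 0 0 50 0; 0 0 0 50 0; 0 -20 40 20 0; 0 -20 50 0 0; 0 -20 50 0 0; 0 -20 50 0 0; 0 -20 50 0 0; 0 0 0 0 0; 0 0 0 0 0"
}}

```text
time: 35.72
position: [500.8, 473.7, 181.9]
ee_rot: [2.221, 2.221, 0.0]
contact_force: [-0.1, -0.7, -0.6]
opening: 92.8
gripper_force: 0.0
```

```bash
python3 - <<'E'
from m import *
print(read_state()['position'])
rim((601,234.5),87,27.5,40);rim((619,115.5),69,30,40);rim((640,-124.5),93,28.5,40)
shot('top','t9.png')
E
```

```text
[500.84111824 473.69757918 181.87215271]
top [601.  234.5] 0 nan
scene [603.3 234.5] 153 1.32
top [617.1 115.4] 125 1.11
scene [620.4 115.5] 140 1.26
top [ 638.2 -123.6] 121 1.21
scene [ 641.6 -124.2] 105 1.72
  return _methods._mean(a, axis=axis, dtype=dtype,
  ret = ret.dtype.type(ret / rcount)
```

View pics/t9.png

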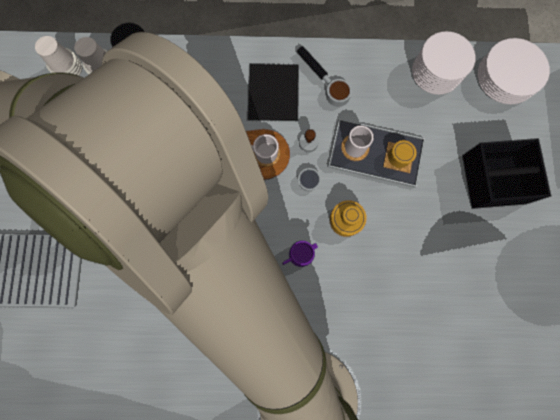

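The picture shows everything standing: cup (266,150), tumbler (358,143), medium tin (402,154), tin stack (348,217). The arm hides the jug from the top camera, but the scene camera puts it within about 1.5 mm of its mat centre.

```bash
python3 -c "
from station import workorder
print(workorder.finish_job())"
```

```text
the job is handed in; nothing more can be done
None
```

The job is handed in: by the cameras, all four pieces stand within about 2 mm of their mat centres and the small tin is back in the middle of the large one. It took about 37 s of the 136 s allowed. Only the scene camera could check the jug at the end.

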